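Nest the saucepans and fan their handles

TASK

Nest the three saucepans into one flat stack on the hotplate where the large one stands, and leave it there: the middle pan has been dropped in with its handle riding on the large pan's handle, so swing that handle off to the side until the pan drops flat, then set the small pan gently, without dropping it, down into the middle one. In the end the three handles are fanned out like fingers, about 45 degrees between neighbours in whichever order, and the kettle, pepper mill and mug are where they were.

Things in the scene. Friction and masses are not known exactly. Their poses are not given: they have to be found in the camera images.
- large_pan: The largest steel saucepan with a black handle: outer diameter 168 mm, height 85 mm, wall 2.5 mm, base 5 mm thick. Origin under the centre of its base, z up its axis, x along the handle. About 1.1 kg (thick base). Stands flat on one of the two hotplates with the middle pan in it.
- middle_pan: Middle-sized steel saucepan with a black handle: outer diameter 144 mm, height 80 mm, wall 2.5 mm, base 5 mm thick. Origin under the centre of its base, z up its axis, x along the handle. About 0.42 kg. Starts in the large pan, tilted 3.5 degrees, its handle lying on the large pan's handle. Turns in the large pan with about 8 mm play (4 mm towards its handle); flat, its origin is 5 mm above the large pan's and the rims are level.
- small_pan: The smallest steel saucepan with a black handle: outer diameter 120 mm, height 75 mm, wall 2.5 mm, base 5 mm thick. Origin under the centre of its base, z up its axis, x along the handle. About 0.32 kg, alone on the other hotplate. Nested in the middle pan: about 8 mm play (4 mm towards its handle), origin 5 mm above the middle pan's, all rims level.
- large_pan_handle_end (a point): centre of the end face of the large pan's handle, 176 mm from the pan's axis. The black grip is 20 mm wide, 14 mm thick, flat-sided; its centreline rises from 98 mm above the pan's origin at x = 110 mm to 107 mm at this end. A steel strap joins grip and rim.
- middle_pan_handle_end (a point): centre of the end face of the middle pan's handle, 214 mm from the pan's axis. The black grip is 20 mm wide, 14 mm thick, flat-sided; its centreline rises from 93 mm above the pan's origin at x = 98 mm to 109 mm at this end. It reaches 38 mm beyond the large pan's handle end; there both its sides are free, and a few newtons sideways swing it round.
- small_pan_handle_end (a point): centre of the end face of the small pan's handle, 185 mm from the pan's axis. The black grip is 20 mm wide, 14 mm thick, flat-sided; its centreline rises from 88 mm above the pan's origin at x = 86 mm to 102 mm at this end. A steel strap kicks up from the rim to the grip and passes over the other rims when nested; grip it across the width near the pan.
- hob: built-in steel hob with two dark round hotplates: panel 290 mm (its x) by 510 mm (its y), 6 mm high; origin under its centre. The plates, 180 mm and 145 mm across, lie at y = -125 mm and +125 mm, their tops 11 mm above the worktop. Two black knobs up to 28 mm high stand at x = 118 mm, y = -12 and 42 mm. Fixed.
- kettle: steel kettle on a black foot, 160 mm across and 217 mm high, origin under its centre; to be left alone
- mill: dark wooden pepper mill, 54 mm across and 165 mm high, origin under its centre; to be left alone
- mug: white mug, 82 mm across and 92 mm high, origin under its centre, ear along its +y; to be left alone

How it is judged:
On the way, in this order (a step that is already met when the one before it is completed fails the run):
1. the middle pan sits flat in the large pan, its handle swung well clear of the large pan's handle (z of middle_pan in the frame of large_pan between 0.002 and 0.008 m and horizontal distance between middle_pan and large_pan below 0.015 m and angle between middle_pan's own z axis and vertical below 0.03 rad and horizontal distance between middle_pan_handle_end and large_pan_handle_end above 0.092 m), for 0.2 s.
2. the small pan is seated in the middle pan (z of small_pan in the frame of middle_pan between 0.002 and 0.008 m and horizontal distance between small_pan and middle_pan below 0.015 m and angle between small_pan's own z axis and vertical below 0.03 rad), for 0.2 s.
At the end, for the whole second after the job is handed in: Small pan in middle pan in large pan, each within 3 mm of fully down, 15 mm of centred and 1.7 degrees of upright; large pan within 40 mm of its start; 25 to 65 degrees between neighbouring handles, in any order, and over 45 between the outer two; all at rest (all of step 2 and z of middle_pan in the frame of large_pan between 0.002 and 0.008 m and horizontal distance between middle_pan and large_pan below 0.015 m and angle between each of middle_pan, large_pan's own z axis and vertical below 0.03 rad and distance of large_pan from where it was at the start of the episode below 0.04 m and ((horizontal distance between large_pan_handle_end and middle_pan_handle_end between 0.092 and 0.212 m and horizontal distance between large_pan_handle_end and small_pan_handle_end between 0.079 and 0.194 m and horizontal distance between middle_pan_handle_end and small_pan_handle_end above 0.155 m) or (horizontal distance between middle_pan_handle_end and large_pan_handle_end between 0.092 and 0.212 m and horizontal distance between middle_pan_handle_end and small_pan_handle_end between 0.091 and 0.216 m and horizontal distance between large_pan_handle_end and small_pan_handle_end above 0.138 m) or (horizontal distance between small_pan_handle_end and large_pan_handle_end between 0.079 and 0.194 m and horizontal distance between small_pan_handle_end and middle_pan_handle_end between 0.091 and 0.216 m and horizontal distance between large_pan_handle_end and middle_pan_handle_end above 0.153 m)) and linear speed of each of large_pan, middle_pan, small_pan below 0.02 m/s and angular speed of each of large_pan, middle_pan, small_pan below 0.1 rad/s); the robot touches nothing.
It fails at once if the small pan is dropped (let go and falling faster than 0.5 m/s, about 13 mm of fall) (contact force between the fingers and small_pan below 0.1 N and linear speed of small_pan above 0.5 m/s).
It fails at once if the kettle is shifted or knocked over (distance of kettle from where it was at the start of the episode above 0.03 m or angle between kettle's own z axis and vertical above 0.3 rad).
It fails at once if the pepper mill is shifted or knocked over (distance of mill from where it was at the start of the episode above 0.03 m or angle between mill's own z axis and vertical above 0.3 rad).
It fails at once if the mug is shifted or knocked over (distance of mug from where it was at the start of the episode above 0.03 m or angle between mug's own z axis and vertical above 0.3 rad).
It also fails if it takes over 64 s, if anything falls off the work surface, if the arm or the gripper's body presses on something with over 40 N, if the wrist force passes 120 N, or if a joint passes its speed limit or range.

ROBOT

A 6-joint arm with a two-finger parallel gripper is mounted at the origin on the work surface. World frame = base frame: x ahead of the robot, y to its left, z up, the work surface at z = 0. Lengths are in m, angles in rad, forces in N, time in s.
With the tool pointing down it reaches from about 0.375 to 0.9 m from the base axis. Payload 3.1 kg.
Tool frame: the origin (TCP) lies at the very end of the fingers, on their centre line; the grasp point (between the pads) lies 19 mm behind it; z points along the fingers, y is the line along which they close (so a half turn about z gives the same grasp; the last joint's range is limited). The gripper opens to 85 mm and grips with 20 to 120 N. Pads are 22 mm wide; open, the fingers measure 114 mm over their backs; the gripper's body (76 mm by 85 mm) begins 54 mm behind the grasp point. The pads swing forward as they close: fully open they stand 13 mm farther back than shut.
Start: joints at [-1.341, 0.527, 1.433, -0, 1.181, -0.178], TCP at [0.248, -0.574, 0.193] pointing down, gripper open.
Joint ranges: [-3.08, 3.08], [-0.75, 2.2], [0.22, 2.44], [-1.43, 4.57], [0, 2.65], [-2.85, 2.85]. Speed limits (rad/s): [2.79, 2.79, 3.14, 3.14, 3.14, 3.14].

INTERFACE

Orientations are given as a unit quaternion [x, y, z, w].
In Python, from station import manip gives the robot as it stands.
- The arm moves only by the shell command python3 -m handwheel 'ROWS' [FORCE]. ROWS is JSON, a list of rows, each a list of 7 numbers: the shift along the world's x, y, z in mm, then the turn, a rotation vector about the world's x, y, z in degrees, then the opening, from 0 (shut) to 1 (fully open). A call has exactly 10 rows; each row shifts and turns the commanded pose from where the row before left it; what a row does not reach is not made up. A row lasts 1/8 s, in which the tool goes at most 62.5 mm and 10.7 degrees, less where a joint would pass 70% of its speed; a pose out of reach is approached as far as the arm can. A call is refused whole if a number of a shift passes 62.5 or a number of a turn 10.7, either way. A call with a gripper value outside its range is refused whole. The fingers move at their own pace and stop on an object; FORCE is the grip in N (left out, the last holds). Time passes only in rows, so rows that do not move let the fingers close, or fill a call up. It gives the time, the measured TCP pose, the force, the opening and the grip force at its end, in the units of the state.
- manip.sense(): the state, without advancing time (a new reading comes with each control period).
- manip.snapshot(name): name is "side" or "top" or "wrist"; returns the picture (480x640x3 uint8, red, green, blue); there is no depth.
- manip.get_calibration(name): a dict with "K" (3x3 intrinsics, pixels), "rvec" (rotation vector, rad) and "tvec" (3), from world to camera coordinates, as OpenCV has them. Camera axes: x right, y down, z forward; pixel columns grow to the right and rows downward; lengths in m; the calibration is good to about 2 mm. A picture is of the moment at which its call begins: read the wrist's pose just before it. get_calibration takes no time and is no camera call; for the wrist camera it gives the pose at the moment of the call.
- manip.sign_off(): hands the job in; it is judged then, once.
The state is a dict: "t": time; "q": joint angles; "qd": joint speeds; "tau": joint torques, N m; "tcp_pos": TCP position; "tool_rot": TCP orientation; "force": force on the tool from outside, world axes, zero at the start; "ft_torque": the same for the moment, N m; "finger_gap": opening from 0.0 (shut) to 1.0 (fully open); "gripper_force": force on a finger pad.
Only numpy, scipy, OpenCV 4.12 (cv2) and the standard library are available. Lean on these libraries where they do the work, as an engineer would, in place of code of your own. Each camera call takes 0.05 s, during which the arm holds its last target. There are 200 camera calls.

## Working session

There is one attempt and no reset: what is moved stays moved. The work goes in short steps, Python scripts to look and compute and a shell command to move; the robot and the scene stay as the last step left them, time stands still between calls to the robot, and variables do not carry over. Pictures are saved under pics/ and viewed, at most 10 in all, crops included, and the job is handed in when it is done.

```bash
mkdir -p pics; ls
python3 - <<'E'
from station import manip
import cv2
for n in("top","side"):
    im=manip.snapshot(n); cv2.imwrite(f"pics/{n}0.png",im[:,:,::-1])
    c=manip.get_calibration(n); print(n,c)
s=manip.sense(); print(s)
E
```

```text
pics
top {'K': array([[511.18695784,   0.        , 319.9431452 ],
       [  0.        , 511.18695784, 236.83015283],
       [  0.        ,   0.        ,   1.        ]]), 'rvec': array([ 2.13953455, -2.11772552,  0.16990169]), 'tvec': array([-0.00251046,  0.54781477,  1.6696621 ])}
side {'K': array([[453.08787747,   0.        , 319.64612972],
       [  0.        , 453.08787747, 234.19704458],
       [  0.        ,   0.        ,   1.        ]]), 'rvec': array([ 0.60136352, -2.59542263,  1.26752986]), 'tvec': array([0.49665894, 0.26728719, 1.13026393])}
{'t': 0.1, 'q': array([-1.34148330e+00,  5.28412027e-01,  1.43382511e+00,  1.61851786e-05,
        1.18140891e+00, -1.78525615e-01]), 'qd': array([-0.00171069, -0.00170673, -0.00349251, -0.00046079, -0.00018231,
        0.00032731]), 'tau': array([ 6.76291347e-05, -4.43304563e+01, -1.78586572e+01, -2.28248664e-04,
        3.86610045e-03, -1.42739904e-05]), 'tcp_pos': array([ 0.24773473, -0.57298629,  0.19169151]), 'tool_rot': array([ 9.79280511e-01,  2.02505867e-01, -1.85876242e-05, -1.02655629e-03]), 'force': array([0.43384861, 0.24102204, 0.27915931]), 'ft_torque': array([-0.0125122 ,  0.00933782,  0.02299883]), 'gripper_force': 0.0, 'finger_gap': 1.0028679654617714}
```

View pics/top0.png

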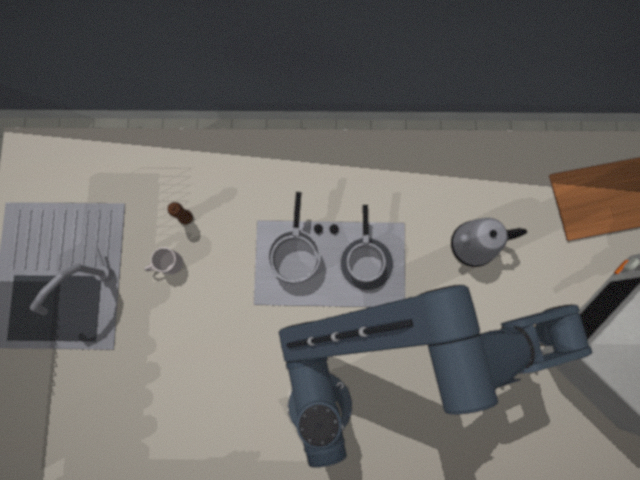

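View pics/side0.png

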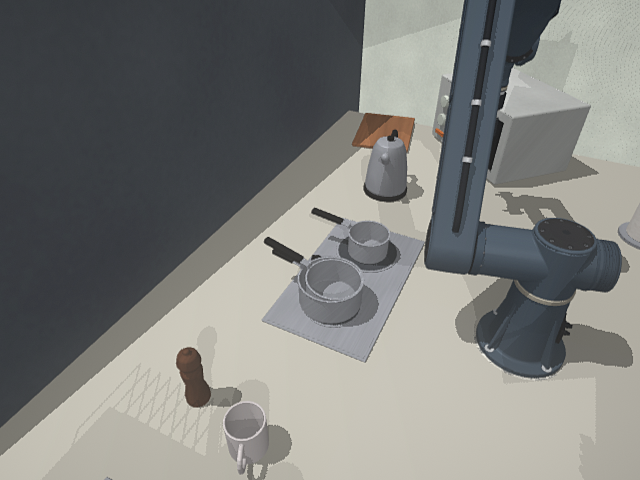

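Top view: large+middle pans at about (295,258) with handles up to (297,193). Small pan is at (366,262) with its handle to (365,206), kettle (480,242), mill (180,212), mug (162,262). I'll enlarge the hob for fine pixels.

```bash
cat > h.py <<'E'
import numpy as np,cv2
from station import manip
def cal(n):
    c=manip.get_calibration(n); return c["K"],cv2.Rodrigues(c["rvec"])[0],c["tvec"].reshape(3)
def ray(n,u,v,z,C=None):
    K,R,t=C or cal(n); d=R.T@np.linalg.inv(K)@[u,v,1]; o=-R.T@t
    return o+d*(z-o[2])/d[2]
def proj(n,P,C=None):
    K,R,t=C or cal(n); p=K@(R@np.asarray(P,float)+t); return p[:2]/p[2]
E
python3 - <<'E'
from h import *
for uv,z in[((297,193),.12),((295,235),.1),((365,206),.11),((366,240),.1),((295,258),.096),((366,262),.086),((480,242),.2),((180,212),.1),((162,262),.09)]: print(uv,ray("top",*uv,z).round(3))
a=cv2.imread("pics/top0.png")[180:310,240:400]; b=cv2.resize(a,(800,650)[:2],interpolation=cv2.INTER_CUBIC)[:600]
cv2.imwrite("pics/topc.png",cv2.convertScaleAbs(b,alpha=1.5))
E
```

```text
(297, 193) [0.679 0.079 0.12 ]
(295, 235) [0.544 0.084 0.1  ]
(365, 206) [ 0.64  -0.143  0.11 ]
(366, 240) [ 0.53  -0.147  0.1  ]
(295, 258) [0.469 0.083 0.096]
(366, 262) [ 0.46  -0.148  0.086]
(480, 242) [ 0.51  -0.485  0.2  ]
(180, 212) [0.617 0.463 0.1  ]
(162, 262) [0.452 0.515 0.09 ]
```

View pics/topc.png

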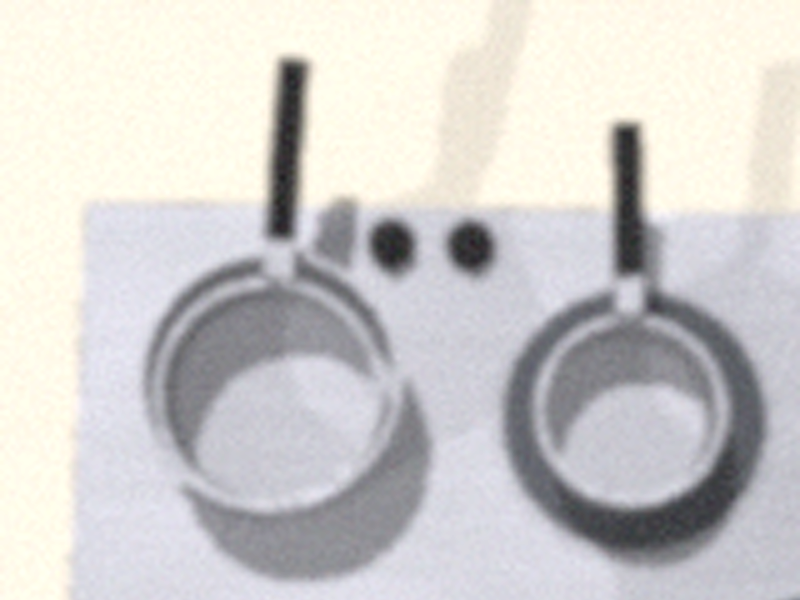

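Crop (5x, offset 240,180): large rim centre (275,385), middle handle grip from (283,238) to its end at (292,60), small rim centre (632,412) with its grip from (630,275) to (626,125). Next I'll raise the arm and go over the hob for a wrist view.

```bash
python3 -m handwheel '[[0,0,50,0,0,0,1],[0,0,50,0,0,0,1],[0,10,40,0,0,-2,1],[20,45,10,0,0,-3,1],[20,45,0,0,0,-3,0.5],[20,45,0,0,0,-3,0.5],[20,45,0,0,0,-3,0.5],[20,45,0,0,0,-3,0.5],[20,45,0,0,0,-3,0.5],[20,45,0,0,0,-3,0.5]]'
python3 -m handwheel '[[20,45,0,0,0,-1,1],[20,45,0,0,0,0,1],[20,45,0,0,0,0,1],[20,45,0,0,0,0,1],[20,40,0,0,0,0,0],[20,20,0,0,0,0,0],[10,0,0,0,0,0,0],[0,0,0,0,0,0,0],[0,0,0,0,0,0,0],[0,0,0,0,0,0,0]]'
python3 - <<'E'
from h import *
C=cal("wrist"); print(manip.sense()["tcp_pos"],manip.sense()["tool_rot"]);cv2.imwrite("pics/w1.png",manip.snapshot("wrist")[:,:,::-1]); np.save("w1.npy",np.array([*C[0].ravel(),*C[1].ravel(),*C[2]]));print(C)
E
```

```text
t: 1.35
tcp_pos: [0.3881, -0.247, 0.3423]
tool_rot: [1.0, 0.002, -0.0, -0.0]
force: [1.0, -0.3, 0.3]
finger_gap: 0.495
gripper_force: 0.0
t: 2.6
tcp_pos: [0.5173, -0.0095, 0.3427]
tool_rot: [1.0, -0.006, -0.0, 0.0]
force: [0.3, 0.1, 0.4]
finger_gap: 0.002
gripper_force: 0.0
[ 0.51733427 -0.00949827  0.34265482] [ 9.99980267e-01 -6.28008620e-03 -1.55252635e-04  3.24544039e-05]
(array([[331.66598295,   0.        , 313.7728582 ],
       [  0.        , 331.66598295, 241.83905561],
       [  0.        ,   0.        ,   1.        ]]), array([[-1.28961235e-02, -9.99916826e-01,  1.75077009e-04],
       [-9.48963513e-01,  1.22941481e-02,  3.15146165e-01],
       [-3.15122105e-01,  3.89802218e-03, -9.49043131e-01]]), array([-0.00346447,  0.40327509,  0.6852975 ]))
```

View pics/w1.png

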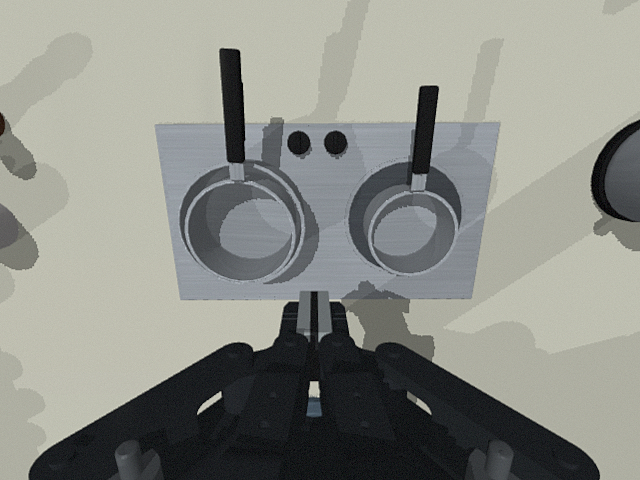

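Wrist view: hob corners (155,124),(501,122),(475,296),(180,300). Large rim spans u 180–305, middle handle end about (230,49). The small pan's rim spans u 368–460 with bottom v 276, and its handle end is about (428,87).

```bash
cat >> h.py <<'E'
def ld(f):
    a=np.load(f); return a[:9].reshape(3,3),a[9:18].reshape(3,3),a[18:]
def circ(x,y,z,r,n=180):
    t=np.linspace(0,2*np.pi,n); return np.c_[x+r*np.cos(t),y+r*np.sin(t),0*t+z]
def pp(P,C):
    K,R,t=C; p=(np.asarray(P)@R.T+t)@K.T; return p[:,:2]/p[:,2:]
# fit pan centre on rim circle: (umin,umax,vmax)
def fitrim(C,z,r,obs,x0):
    from scipy.optimize import least_squares
    def f(q):
        p=pp(circ(q[0],q[1],z,r),C); return [p[:,0].min()-obs[0],p[:,0].max()-obs[1],p[:,1].max()-obs[2]]
    s=least_squares(f,x0,diff_step=1e-3); return s.x,s.fun
E
python3 - <<'E'
from h import *
C=ld("w1.npy")
for uv in[(155,124),(501,122),(475,296),(180,300)]: print(ray("",*uv,.006,C).round(4))
print(fitrim(C,.096,.084,(180,305,284),[.46,.08]))
print(fitrim(C,.086,.060,(368,460,276),[.46,-.14]))
for uv,z in[((428,87),.113),((419,173),.1),((230,49),.138),((236,160),.11)]: print(uv,ray("",*uv,z,C).round(4))
a=cv2.imread("pics/w1.png")[30:330,150:500]
b=cv2.resize(a,(700,600),interpolation=cv2.INTER_CUBIC);cv2.imwrite("pics/w1c.png",b)
E
```

```text
[0.6124 0.222  0.006 ]
[ 0.6086 -0.2861  0.006 ]
[ 0.324  -0.2878  0.006 ]
[0.3229 0.2258 0.006 ]
(array([0.47886929, 0.08536866]), array([-0.55407235,  0.55795553,  0.07796283]))
(array([ 0.46017685, -0.14760815]), array([ 2.33825103, -2.31913607, -0.21991742]))
(428, 87) [ 0.6448 -0.1407  0.113 ]
(419, 173) [ 0.5476 -0.1429  0.1   ]
(230, 49) [0.6802 0.0737 0.138 ]
(236, 160) [0.5672 0.0836 0.11  ]
```

View pics/w1c.png

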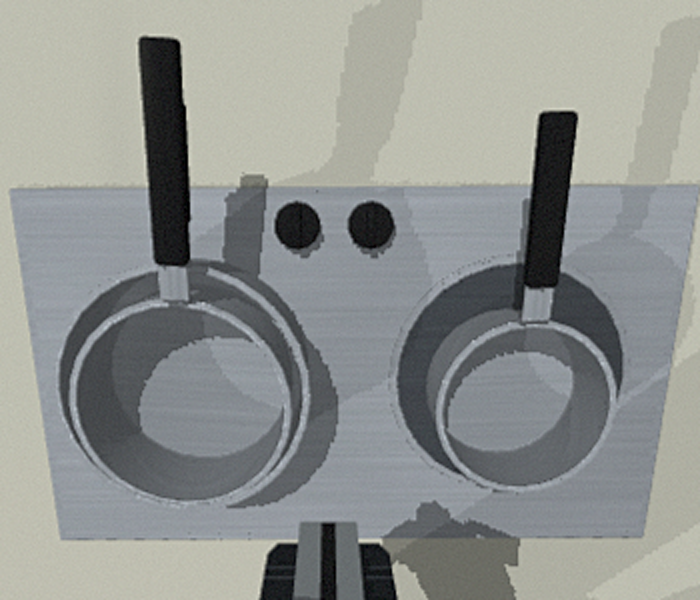

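Run:
```python
from h import *
g=cv2.cvtColor(cv2.imread("pics/w1.png"),cv2.COLOR_BGR2GRAY)
for v in (226,232,238): print(v,"L",g[v,355:385].tolist(),"R",g[v,445:475].tolist())
print("bottom col",[(u,g[262:288,u].tolist()) for u in (412,)], "top",g[180:198,405].tolist())
C=ld("w1.npy")
for x,y,z,r in[(.46,-.1475,.086,.06),(.479,.0854,.096,.084)]:
    p=pp(circ(x,y,z,r),C); print(p.min(0),p.max(0))
```

```text
226 L [68, 62, 64, 68, 66, 68, 62, 65, 83, 95, 96, 93, 95, 94, 138, 158, 156, 147, 97, 82, 79, 82, 119, 139, 144, 137, 139, 138, 138, 137] R [92, 94, 98, 97, 98, 96, 95, 92, 87, 98, 160, 160, 158, 84, 98, 138, 139, 133, 137, 152, 159, 154, 155, 155, 151, 146, 141, 140, 141, 142]
232 L [66, 69, 71, 68, 64, 64, 71, 70, 69, 88, 93, 93, 88, 140, 155, 161, 139, 91, 78, 75, 131, 139, 139, 137, 136, 136, 138, 137, 139, 137] R [98, 101, 98, 96, 98, 96, 100, 91, 89, 107, 149, 155, 156, 151, 149, 151, 146, 146, 139, 140, 140, 140, 137, 140, 139, 138, 141, 138, 140, 137]
238 L [60, 74, 65, 67, 70, 71, 73, 67, 69, 70, 69, 86, 85, 145, 158, 156, 115, 79, 78, 129, 143, 139, 138, 137, 138, 138, 137, 138, 137, 139] R [99, 101, 100, 101, 97, 99, 99, 96, 103, 156, 159, 151, 143, 138, 133, 138, 139, 142, 136, 137, 137, 138, 140, 143, 139, 137, 141, 141, 137, 136]
bottom col [(412, [100, 102, 103, 103, 101, 101, 104, 104, 100, 102, 75, 142, 160, 147, 135, 135, 138, 132, 138, 139, 142, 140, 135, 139, 139, 139])] top [70, 66, 63, 67, 79, 98, 101, 97, 99, 102, 91, 153, 159, 153, 136, 94, 82, 90]
[370.25487568 192.83627651] [457.58602848 275.89369136]
[179.40853119 162.5720905 ] [305.53249454 283.99440589]
```

```bash
python3 -m handwheel '[[31,6,-20,0,0,0,0],[31,6,-25,0,0,0,0],[31,6,-30,0,0,0,0],[31,6,-36,0,0,0,0],[31,6,-36,0,0,0,0],[0,6,-36,0,0,0,0],[0,0,-36,0,0,0,0],[0,0,-12,0,0,0,0],[0,0,0,0,0,0,0],[0,0,0,0,0,0,0]]'
python3 - <<'E'
from h import *
C=ld("w1.npy");print(ray("",243.5,82,.118,C),ray("",243.5,115,.112,C))
E
```

```text
t: 3.9
tcp_pos: [0.6743, 0.0269, 0.1136]
tool_rot: [1.0, -0.006, 0.002, 0.0]
force: [0.0, -0.1, -0.6]
finger_gap: 0.001
gripper_force: 0.0
[0.65195748 0.06615108 0.118     ] [0.61802815 0.07006302 0.112     ]
```

```bash
python3 -m handwheel '[[0,11,0,0,0,-2,0],[0,10,0,0,0,-1,0],[0,10,0,0,0,3,0],[0,10,0,0,0,3,0],[0,10,0,0,0,3,0],[0,10,0,0,0,3,0],[0,10,0,0,0,3,0],[0,10,0,0,0,2,0],[-1,9,0,0,0,2,0],[0,0,0,0,0,0,0]]'
python3 -m handwheel '[[-2,10,0,0,0,3,0],[-2,10,0,0,0,3,0],[-3,10,0,0,0,3,0],[-3,10,0,0,0,3,0],[-4,10,0,0,0,3,0],[-5,9,0,0,0,3,0],[-5,9,0,0,0,3,0],[-6,9,0,0,0,3,0],[-6,8,0,0,0,3,0],[0,0,0,0,0,0,0]]'
python3 - <<'E'
from h import *
cv2.imwrite("pics/s2.png",cv2.resize(manip.snapshot("side")[180:360,220:440,::-1],(733,600),interpolation=cv2.INTER_CUBIC)); print(cal("side")[2])
E
```

```text
t: 5.15
tcp_pos: [0.6717, 0.1182, 0.1116]
tool_rot: [0.991, 0.134, -0.0, -0.0]
force: [-0.7, -0.3, 0.1]
finger_gap: -0.001
gripper_force: 0.0
t: 6.4
tcp_pos: [0.6352, 0.2032, 0.1116]
tool_rot: [0.932, 0.362, -0.0, -0.0]
force: [-0.4, -0.5, 0.5]
finger_gap: -0.002
gripper_force: 0.0
[0.49665894 0.26728719 1.13026393]
```

View pics/s2.png

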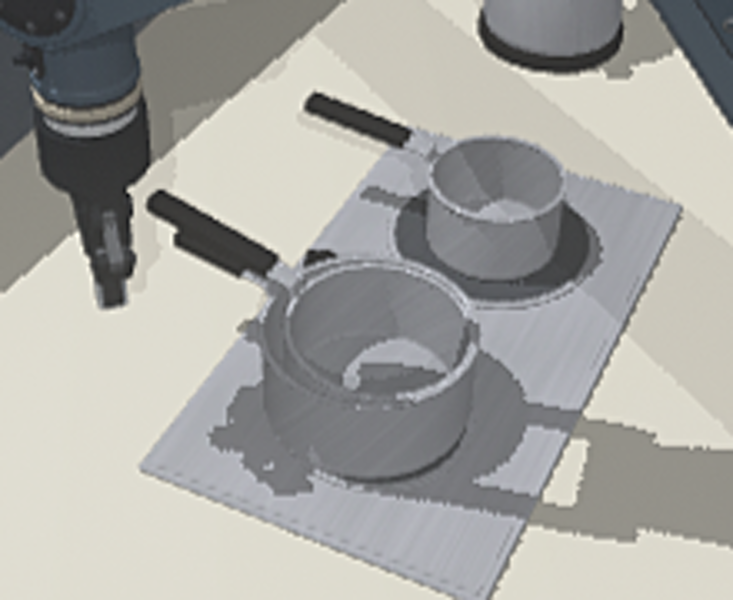

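The picture shows the middle handle (end at crop (157,203)) still lying on the large one. The fingers went past without swinging it. I'll check the geometry with triangulation.

Run:
```python
from h import *
s=220+np.array([157])/3.3318; 
def uv(x,y): return 220+x/3.332,180+y/3.333
print("tip seen",uv(112,300),"pred",proj("side",manip.sense()["tcp_pos"]))
cv2.imwrite("pics/t2.png",manip.snapshot("top")[:,:,::-1])
CT=cal("top");CS=cal("side");CW=ld("w1.npy")
def tri(*o):
    A=[];b=[]
    for (K,R,t),(u,v) in o:
        d=R.T@np.linalg.inv(K)@[u,v,1];d/=np.linalg.norm(d);c=-R.T@t;M=np.eye(3)-np.outer(d,d);A.append(M);b.append(M@c)
    return np.linalg.solve(sum(A),sum(b))
print("middle end wrist+top",tri((CW,(230,49)),(CT,(298.4,192))),"w+s",tri((CW,(230,50)),(CS,uv(155,203))),"small w+s",tri((CW,(428,87)),(CS,uv(313,103))))
print("large end s+w",tri((CW,(243.5,82)),(CS,uv(178,240))))
g=cv2.cvtColor(cv2.imread("pics/t2.png"),cv2.COLOR_BGR2GRAY);print(g[186:200,295:301])
```

```text
tip seen (253.61344537815125, 270.00900090009) pred [254.53301833 281.02376323]
middle end wrist+top [0.67936415 0.07353779 0.13734342] w+s [0.67879347 0.07424694 0.13297685] small w+s [ 0.64424405 -0.14406481  0.10496448]
large end s+w [0.65677721 0.07094902 0.09826028]
[[175 171 168 172 172 172]
 [173 171 171 172 175 170]
 [173 170 171 174 171 174]
 [174 172 174 171 173 175]
 [168 164 157 164 159 165]
 [149 135 129 127 133 139]
 [135 101  82  79  89 101]
 [128  80  47  47  49  69]
 [124  77  40  37  37  68]
 [117  69  43  32  41  68]
 [112  65  29  38  41  70]
 [107  69  37  31  40  75]
 [109  64  37  31  47  82]
 [100  60  35  36  40  83]]
```

Run:
```python
from h import *
CW=ld("w1.npy");print("wrist pred tip then",pp([[.51733,-.0095,.34265]],CW))
s=manip.sense();x=np.array(s["tcp_pos"]);R=cv2.Rodrigues(np.zeros(3))[0]
from scipy.spatial.transform import Rotation as Ro
R=Ro.from_quat(s["tool_rot"]).as_matrix()
im=manip.snapshot("side")[230:300,215:295,::-1].copy();big=cv2.resize(im,(640,560),interpolation=cv2.INTER_NEAREST)
for k,c in((0,(0,0,255)),(-.019,(0,255,0)),(-.073,(255,0,0))):
    for dx,dy in((0,0),(.011,0),(-.011,0),(0,.0145),(0,-.0145)):
        p=proj("side",x+R@[dx,dy,k]);cv2.circle(big,(int((p[0]-215)*8),int((p[1]-230)*8)),4,c,-1)
cv2.imwrite("pics/s3.png",big)
```

```text
wrist pred tip then [[312.80197597 275.86568419]]
```

View pics/s3.png

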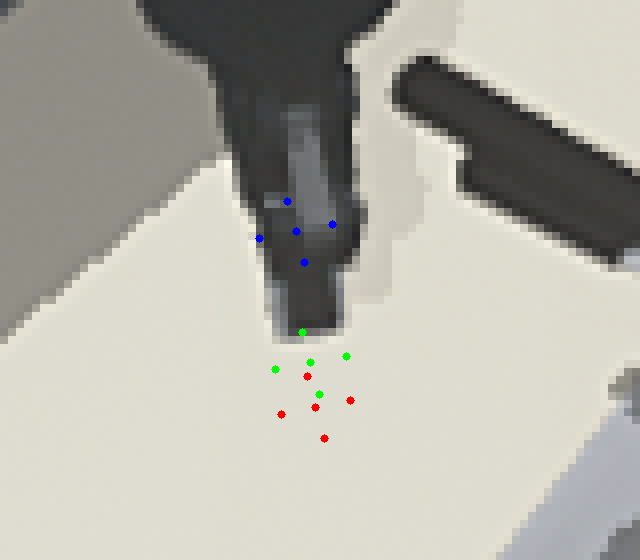

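The fingertip ends at crop y≈335 while the stated TCP projects at y≈407. So the real tips sit well above the reported TCP, which is why they passed over the handle. I'll quantify that from both cameras.

Run:
```python
from h import *
from scipy.spatial.transform import Rotation as Ro
CW=ld("w1.npy")
for k in(0,.01,.02,.025,.03,.035,.04): print(k,pp([[.51733,-.0095,.34265+k]],CW)[0], (proj("side",manip.sense()["tcp_pos"]+np.array([0,0,k]))-[215,230])*8)
g=cv2.cvtColor(cv2.imread("pics/w1.png"),cv2.COLOR_BGR2GRAY);print(g[270:345:3,300:332:3])
```

```text
0 [312.80197597 275.86568419] [315.99487807 406.60516648]
0.01 [312.75594538 283.16026966] [313.35304293 383.33980275]
0.02 [312.70500822 291.23240995] [310.68220941 359.81906431]
0.025 [312.67744781 295.59997786] [309.33576865 347.96161198]
0.03 [312.64833583 300.21342745] [307.98189742 336.03872322]
0.035 [312.61753746 305.09412378] [306.62053407 324.04985487]
0.04 [312.58490179 310.26598102] [305.25161621 311.99445772]
[[103  95 158 151 154 153 153 152 149 152 148]
 [132 152 152 149 150 153 150 151 153 150 146]
 [148 149 149 153 149 148 152 149 147 149 150]
 [150 148 146 147 150 149 149 149 148 149 148]
 [152 152 148 154 153 153 153 149 153 148 148]
 [151 155 150 152 154 148 154 154 150 146 148]
 [154 152 151 152 152 153 153 154 151 153 147]
 [121 108 111 117  68  71 109 109 112 111 154]
 [108 110 112 116  16  29 106 110 106 103 154]
 [106 107 105 116  15  30 102 108 107 105 156]
 [105 109 108 119  13  16 103 111 108 108 211]
 [111 108 107 117  21  21 106 108 103 108  26]
 [112 108 109 116  17  18 103 109 106 109  47]
 [107 108 107 117  14  27 104 106 106 107  57]
 [108 105 107 119  20  23 103 107 107 111  67]
 [109 108 107 120  29  27 103 110 107 110  80]
 [111 105 106 120  22  19 103 110 105 106  95]
 [106 110 111 106  17  18 101 105 110 106 121]
 [107 106 108  97  19  16  76 109 109 110 115]
 [113 111 107  98  21  27  83 107 108 111 112]
 [ 81  79  98  92  16  28  79 107 106 107 112]
 [ 61  89 149 139  37  40 113 148 156 118  54]
 [ 31  18  88  81  18  41 112 163  34  20  32]
 [ 30  24  17  88  20  37 115  45  16  25  35]
 [ 30  27  34  39  20  33  55  25  18  23  26]]
```

Both views agree that the real tips are about 30 mm above the reported TCP. I'll lift, return to the right side of the handle, and repeat the swing 30 mm lower.

```bash
python3 -m handwheel '[[0,0,20,0,0,0,0],[0,0,25,0,0,-5,0],[6,-25,0,0,0,-6,0],[6,-25,0,0,0,-6,0],[6,-25,0,0,0,-6,0],[6,-25,0,0,0,-6,0],[6,-25,0,0,0,-6,0],[5,-25,0,0,0,-6,0],[4,-25,0,0,0,-6,0],[0,-4,0,0,0,0,0]]'
python3 -m handwheel '[[0,0,-25,0,0,0,0],[0,0,-25,0,0,0,0],[0,0,-20,0,0,0,0],[0,0,-5,0,0,0,0],[0,10,0,0,0,0,0],[0,5,0,0,0,0,0],[0,5,0,0,0,0,0],[0,5,0,0,0,0,0],[0,5,0,0,0,0,0],[0,0,0,0,0,0,0]]'
```

```text
t: 7.8
tcp_pos: [0.6754, 0.0212, 0.1566]
tool_rot: [0.999, -0.041, 0.0, 0.0]
force: [-0.6, 0.4, -0.6]
finger_gap: -0.005
gripper_force: 0.0
t: 9.05
tcp_pos: [0.6749, 0.0537, 0.0817]
tool_rot: [0.999, -0.04, 0.0, -0.0]
force: [0.3, 0.3, 0.8]
finger_gap: -0.003
gripper_force: 0.0
```

```bash
python3 -m handwheel '[[-1,5,0,0,0,1,0],[-1,8,0,0,0,2,0],[0,8,0,0,0,2,0],[0,8,0,0,0,2,0],[0,8,0,0,0,2,0],[0,8,0,0,0,2,0],[0,8,0,0,0,2,0],[0,8,0,0,0,3,0],[-1,8,0,0,0,3,0],[0,0,0,0,0,0,0]]'
```

```text
t: 10.3
tcp_pos: [0.6713, 0.1234, 0.0815]
tool_rot: [0.992, 0.126, -0.001, -0.0]
force: [-1.1, 0.0, -0.7]
finger_gap: 0.0
gripper_force: 0.0
```

```bash
cat >> h.py <<'E'
def darkscan(n,c,zb,r,zoff,degs,im=None,C=None):
    """mean grey along a handle top line for each angle; r,zoff arrays"""
    im=manip.snapshot(n) if im is None else im; g=cv2.cvtColor(im,cv2.COLOR_RGB2GRAY).astype(np.float32); C=C or cal(n); out=[]
    for a in degs:
        t=np.deg2rad(a);P=np.c_[c[0]+r*np.cos(t),c[1]+r*np.sin(t),zb+zoff];p=pp(P,C).astype(np.float32)
        out.append(cv2.remap(g,p[:,:1],p[:,1:],cv2.INTER_LINEAR).mean())
    return np.array(out)
E
python3 - <<'E'
from h import *
r=np.linspace(125,200,20)/1e3
for n in("side","wrist"):
    d=np.arange(-15,60,3);print(n,dict(zip(d.tolist(),darkscan(n,(.478,.088),.023,r,.093+(r-.098)*.138,d).astype(int).tolist())))
print(manip.sense()["force"])
E
```

```text
side {-15: 220, -12: 220, -9: 220, -6: 221, -3: 117, 0: 118, 3: 111, 6: 129, 9: 188, 12: 184, 15: 169, 18: 53, 21: 61, 24: 65, 27: 150, 30: 210, 33: 222, 36: 221, 39: 221, 42: 221, 45: 221, 48: 221, 51: 221, 54: 211, 57: 198}
wrist {-15: 28, -12: 29, -9: 47, -6: 32, -3: 34, 0: 31, 3: 36, 6: 21, 9: 58, 12: 33, 15: 20, 18: 19, 21: 50, 24: 52, 27: 60, 30: 66, 33: 78, 36: 78, 39: 86, 42: 86, 45: 86, 48: 86, 51: 88, 54: 92, 57: 91}
[ 0.98860647 -0.26482644  0.30757233]
```

The handle has swung to about 21° and the large one has stayed put. I'll continue to about 43°.

```bash
python3 -m handwheel '[[-2,8,0,0,0,3,0],[-2,9,0,0,0,3,0],[-2,9,0,0,0,3,0],[-3,9,0,0,0,3,0],[-4,9,0,0,0,3,0],[-4,9,0,0,0,3,0],[-5,9,0,0,0,3,0],[-5,8,0,0,0,3,0],[-5,8,0,0,0,3,0],[0,0,0,0,0,0,0]]'
python3 -m handwheel '[[5,-8,0,0,0,0,0],[5,-8,0,0,0,-5,0],[6,-15,0,0,0,-10,0],[0,-20,30,0,0,-10,0],[-30,-20,40,0,0,-10,0.5],[-40,-20,40,0,0,-8,0.5],[-40,-30,40,0,0,0,0.5],[-40,-30,40,0,0,0,0.5],[-30,-30,30,0,0,0,0.5],[0,0,0,0,0,0,0.5]]'
python3 - <<'E'
from h import *
r=np.linspace(125,200,20)/1e3
d=np.arange(-15,75,3)
for n in("side","top"):print(n,dict(zip(d.tolist(),darkscan(n,(.478,.088),.016,r,.1+(r-.098)*.138,d).astype(int).tolist())))
C=cal("wrist");np.save("w2.npy",np.array([*C[0].ravel(),*C[1].ravel(),*C[2]]));cv2.imwrite("pics/w2.png",manip.snapshot("wrist")[:,:,::-1])
E
```

```text
t: 11.65
tcp_pos: [0.6395, 0.2006, 0.0816]
tool_rot: [0.936, 0.353, -0.0, -0.0]
force: [-0.5, 0.9, -0.1]
finger_gap: -0.002
gripper_force: 0.0
t: 12.9
tcp_pos: [0.4778, 0.0184, 0.3025]
tool_rot: [1.0, -0.017, 0.003, 0.001]
force: [-0.4, -0.4, 0.1]
finger_gap: 0.5
gripper_force: 0.0
side {-15: 204, -12: 204, -9: 204, -6: 205, -3: 114, 0: 115, 3: 118, 6: 138, 9: 201, 12: 205, 15: 204, 18: 205, 21: 205, 24: 205, 27: 205, 30: 205, 33: 204, 36: 189, 39: 189, 42: 54, 45: 61, 48: 57, 51: 124, 54: 186, 57: 202, 60: 196, 63: 190, 66: 181, 69: 170, 72: 162}
top {-15: 119, -12: 118, -9: 115, -6: 104, -3: 100, 0: 97, 3: 101, 6: 110, 9: 123, 12: 137, 15: 152, 18: 162, 21: 165, 24: 165, 27: 164, 30: 164, 33: 162, 36: 158, 39: 82, 42: 34, 45: 100, 48: 143, 51: 147, 54: 156, 57: 160, 60: 161, 63: 163, 66: 163, 69: 163, 72: 163}
```

View pics/w2.png

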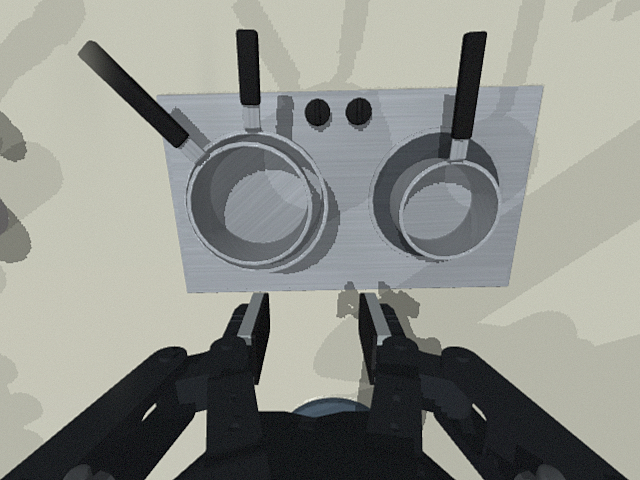

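Wrist view: the middle handle is off to the side (end about (88,46)), and the large handle end is about (247,32). Large rim spans u 185–328 with bottom 272, middle rim spans u 187–314 with bottom 267. Small rim spans u 399–499 with bottom 261, its handle end about (476,34).

Run:
```python
from h import *
C=ld("w2.npy")
print("L",fitrim(C,.096,.084,(185,328,272),[.47,.085]))
print("M",fitrim(C,.096,.072,(187,314,267),[.47,.085]))
print("S",fitrim(C,.086,.060,(399.5,499,261),[.46,-.146]))
for nm,uv,z in[("Lend top",(247,31),.125),("Lstart",(251,104),.116),("Mend top",(88,43),.132),("Mstart",(182,145),.116),("Send",(476,33),.120),("Sstart",(460,139),.106)]: print(nm,ray("",*uv,z,C).round(4))
g=cv2.cvtColor(cv2.imread("pics/w2.png"),cv2.COLOR_BGR2GRAY)
print("row205",g[205,178:196].tolist(),g[205,305:335].tolist());print("small",g[213,393:408].tolist(),g[213,490:505].tolist());print("col",g[255:280,250].tolist(),g[252:268,448].tolist())
```

```text
L (array([0.47818121, 0.08681485]), array([ 0.04809294, -0.048458  , -0.00760049]))
M (array([0.47365468, 0.09439112]), array([ 2.49979316, -2.51597702, -0.33119177]))
S (array([ 0.45790703, -0.14497935]), array([ 0.14945053, -0.14780266, -0.01569596]))
Lend top [0.6508 0.0765 0.125 ]
Lstart [0.5884 0.08   0.116 ]
Mend top [0.6439 0.2231 0.132 ]
Mstart [0.5507 0.1565 0.116 ]
Send [ 0.6437 -0.1395  0.12  ]
Sstart [ 0.5473 -0.1405  0.106 ]
row205 [163, 163, 162, 163, 160, 155, 163, 183, 105, 150, 170, 172, 163, 100, 66, 74, 78, 74] [167, 164, 129, 152, 164, 157, 168, 112, 85, 98, 95, 94, 92, 93, 95, 84, 73, 82, 77, 155, 188, 170, 163, 107, 86, 88, 89, 92, 91, 89]
small [98, 95, 100, 100, 99, 86, 149, 165, 162, 147, 141, 139, 140, 142, 146] [105, 100, 105, 101, 99, 98, 103, 152, 160, 163, 157, 159, 156, 158, 159]
col [100, 100, 103, 102, 104, 95, 144, 174, 165, 143, 112, 96, 97, 90, 171, 184, 160, 153, 154, 160, 161, 161, 153, 157, 155] [106, 105, 105, 83, 150, 164, 167, 154, 131, 142, 145, 144, 141, 144, 141, 146]
```

```bash
cat >> h.py <<'E'
def rim3d(g,C,c0,z0,r,win=7,verbose=True):
    """fit tilted rim circle (inner edge radius r) to dark->bright edges going outward"""
    from scipy.optimize import least_squares
    T=np.linspace(0,2*np.pi,120,endpoint=False);g=cv2.GaussianBlur(g.astype(np.float32),(0,0),.7)
    def mod(q,T=T):
        x,y,z,tx,ty=q; X=r*np.cos(T);Y=r*np.sin(T)
        return pp(np.c_[x+X,y+Y,z+tx*X+ty*Y],C)
    q=np.array([*c0,z0,0,0],float)
    for it in range(5):
        p=mod(q);ctr=p.mean(0);n=p-ctr;n/=np.linalg.norm(n,axis=1)[:,None]
        s=np.arange(-win,win+.1,.5);M=(p[:,None]+n[:,None]*s[:,None]).astype(np.float32)
        v=cv2.remap(g,M[...,0],M[...,1],cv2.INTER_LINEAR);d=np.gradient(v,axis=1);k=d.argmax(1);ok=d.max(1)>12
        tgt=M[np.arange(len(k)),k]
        f=lambda w:((mod(w)-tgt)*n).sum(1)[ok]
        q=least_squares(f,q,loss="soft_l1",f_scale=.5).x;win=max(3,win-1)
    return q,np.median(abs(f(q))),ok.sum()
E
python3 - <<'E'
from h import *
C=ld("w2.npy");g=cv2.cvtColor(cv2.imread("pics/w2.png"),cv2.COLOR_BGR2GRAY)
for nm,c,z,r in(("M",(.4737,.0944),.096,.0695),("S",(.458,-.145),.086,.0575)):
    q,e,n=rim3d(g,C,c,z,r);print(nm,q[:3].round(4),np.rad2deg(q[3:]).round(2),e,n)
E
```

```text
M [0.4776 0.0961 0.093 ] [-0.05  0.83] 0.021913219826807773 105
S [ 0.4619 -0.1462  0.0844] [ 0.28 -0.12] 0.01590686823536529 105
```

Middle pan is flat within fit error (about 0.8°), 40° from the large handle. Next I'll go over the small handle.

```bash
python3 -m handwheel '[[17.5,-32,-20,0,0,1,0.6],[17.5,-32,-20,0,0,1,0.6],[17.5,-32,-20,0,0,1,0.6],[17.5,-32,-20,0,0,0.5,0.6],[17.5,-32,-20,0,0,0,0.6],[0,0,-25,0,0,0,0.6],[0,0,-25,0,0,0,0.6],[0,0,-25,0,0,0,0.6],[0,0,0,0,0,0,0.6],[0,0,0,0,0,0,0.6]]'
python3 - <<'E'
from h import *
C=ld("w2.npy");g=cv2.cvtColor(cv2.imread("pics/w2.png"),cv2.COLOR_BGR2GRAY)
q,e,n=rim3d(g,C,(.478,.0868),.096,.0815,5);print("L",q[:3].round(4),np.rad2deg(q[3:]).round(2),e,n)
C=cal("wrist");np.save("w3.npy",np.array([*C[0].ravel(),*C[1].ravel(),*C[2]]));cv2.imwrite("pics/w3.png",manip.snapshot("wrist")[:,:,::-1])
cv2.imwrite("pics/s4.png",cv2.resize(manip.snapshot("side")[180:360,220:440,::-1],(733,600),interpolation=cv2.INTER_CUBIC))
s=manip.sense();print("side proj tip+30,+49",[(proj("side",s["tcp_pos"]+np.array([0,0,k]))-[220,180])*3.333 for k in(.03,.049)])
E
```

```text
t: 14.3
tcp_pos: [0.5659, -0.139, 0.1243]
tool_rot: [1.0, 0.017, -0.0, -0.0]
force: [0.3, -0.3, 0.2]
finger_gap: 0.602
gripper_force: 0.0
L [0.4789 0.0897 0.0867] [-4.48 -6.19] 0.4959101322446823 105
side proj tip+30,+49 [array([388.12844028,  81.53582489]), array([388.76487654,  63.46252076])]
```

View pics/s4.png

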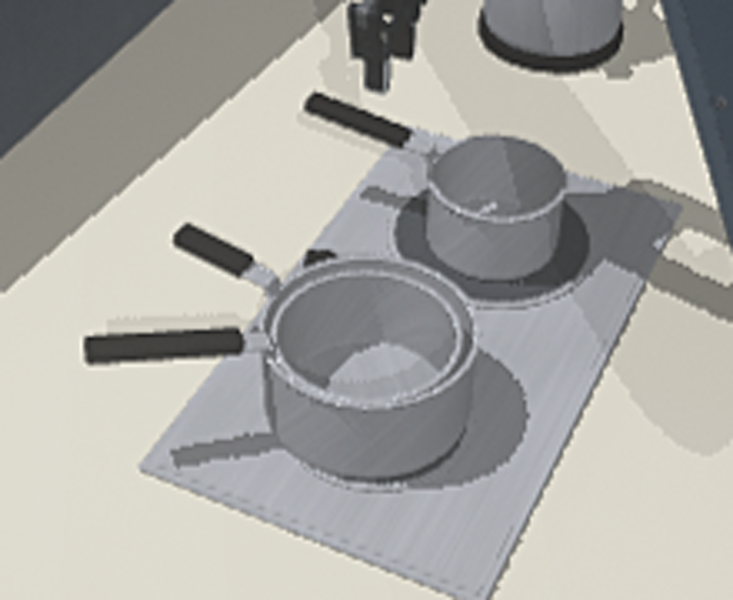

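The side view shows the middle pan flat with rims level inside the large one, its handle clear. The gripper's tip at (375,92) is above the small handle. Descending and gripping.

```bash
python3 -m handwheel '[[0,-2,-20,0,0,0,0.6],[0,0,-20,0,0,0,0.6],[0,0,-18,0,0,0,0.6],[0,0,-9,0,0,0,0.6],[0,0,0,0,0,0,0.6],[0,0,0,0,0,0,0],[0,0,0,0,0,0,0],[0,0,0,0,0,0,0],[0,0,0,0,0,0,0],[0,0,0,0,0,0,0]]' 110
```

```text
t: 15.65
tcp_pos: [0.5665, -0.1416, 0.0585]
tool_rot: [1.0, 0.016, 0.001, 0.0]
force: [1.8, 0.6, 5.6]
finger_gap: 0.193
gripper_force: 108.2
```

```bash
python3 -m handwheel '[[0,0,5,0,0,0,0],[0,0,8,0,0,0,0],[0,0,12,0,0,0,0],[0,0,10,0,0,0,0],[0,0,5,0,0,0,0],[0,0,0,0,0,0,0],[0,0,0,0,0,0,0],[0,0,0,0,0,0,0],[0,0,0,0,0,0,0],[0,0,0,0,0,0,0]]'
python3 - <<'E'
from h import *
C=cal("wrist");im=manip.snapshot("wrist");np.save("w4.npy",np.array([*C[0].ravel(),*C[1].ravel(),*C[2]]));cv2.imwrite("pics/w4.png",im[:,:,::-1])
g=cv2.cvtColor(im,cv2.COLOR_RGB2GRAY)
for z in(.12,.125,.13):
    q,e,n=rim3d(g,C,(.462,-.146),z,.0575,8);print("S",q[:3].round(4),np.rad2deg(q[3:]).round(2),e,n)
print(pp(circ(.461,-.146,.126,.0575,8),C).round())
E
```

```text
t: 16.9
tcp_pos: [0.5652, -0.1413, 0.0975]
tool_rot: [1.0, 0.016, -0.0, -0.0]
force: [-0.0, 0.5, -4.0]
finger_gap: 0.194
gripper_force: 107.9
S [-1.7393  2.8709 -0.6971] [326.11 164.07] nan 0
S [ 0.5681 -0.1714  0.3592] [ -99.14 -144.06] nan 0
S [ 0.5105 -0.4489  0.1815] [-118.02  -82.9 ] nan 0
[[319. 374.]
 [239. 403.]
 [224. 465.]
 [275. 509.]
 [350. 511.]
 [404. 469.]
 [395. 407.]
 [319. 374.]]
  return _methods._mean(a, axis=axis, dtype=dtype,
  ret = ret.dtype.type(ret / rcount)
```

Run:
```python
from h import *
a=cv2.imread("pics/side0.png");
# reference at rest from first side view, then now
C=cal("side")
for nm,g,z in(("rest",cv2.cvtColor(a,cv2.COLOR_BGR2GRAY),.086),("now",cv2.cvtColor(manip.snapshot("side"),cv2.COLOR_RGB2GRAY),.126)):
    q,e,n=rim3d(g,C,(.461,-.146),z,.0575,7);print(nm,q[:3].round(4),np.rad2deg(q[3:]).round(2),e,n)
cv2.imwrite("pics/s5.png",cv2.resize(manip.snapshot("side")[140:320,260:480,::-1],(733,600),interpolation=cv2.INTER_CUBIC))
```

```text
rest [ 0.4662 -0.1558  0.0769] [-1.4   0.22] 0.07405104848530332 43
now [ 0.4288 -0.0388  0.1939] [ 2.52 -6.35] 0.3454722276934165 72
```

View pics/s5.png

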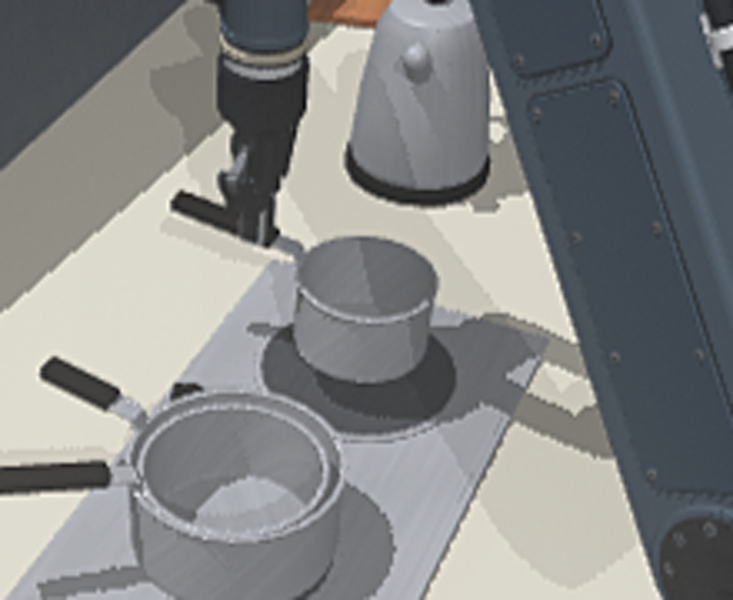

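The pan is held level by its handle (rim around (367,280) in the crop), clear of its plate. I'll raise it, carry it over and turn it by about -48°.

```bash
python3 -m handwheel '[[0,0,10,0,0,0,0],[0,0,25,0,0,0,0],[0,0,30,0,0,0,0],[0,0,25,0,0,0,0],[0,0,5,0,0,0,0],[-1,8,0,0,0,-3,0],[-1,16,0,0,0,-5,0],[-2,16,0,0,0,-5,0],[-2,16,0,0,0,-5,0],[-1,16,0,0,0,-5,0]]'
python3 -m handwheel '[[-1,16,0,0,0,-5,0],[-2,16,0,0,0,-5,0],[-2,16,0,0,0,-5,0],[-2,16,0,0,0,-4,0],[-1,14,0,0,0,-3,0],[-1,8,0,0,0,-2,0],[0,5,0,0,0,-1,0],[0,0,0,0,0,0,0],[0,0,0,0,0,0,0],[0,0,0,0,0,0,0]]'
python3 - <<'E'
from h import *
from scipy.spatial.transform import Rotation as Ro
s=manip.sense();x=Ro.from_quat(s["tool_rot"]).as_matrix()[:,0];yaw=np.degrees(np.arctan2(x[1],x[0]));print(s["tcp_pos"],yaw)
c=s["tcp_pos"]-.1046*x;print("pan centre",c)
r=np.array([.0727,-.0752]);t=np.deg2rad(yaw);T=np.array([.4776,.0961])+.1026*np.array([np.cos(t),np.sin(t)]);print("go mm",(T-s["tcp_pos"][:2])*1e3)
C=cal("wrist");im=manip.snapshot("wrist");cv2.imwrite("pics/w6.png",im[:,:,::-1]);np.save("w6.npy",np.array([*C[0].ravel(),*C[1].ravel(),*C[2]]))
im=manip.snapshot("top");cv2.imwrite("pics/t6.png",im[:,:,::-1])
g=cv2.cvtColor(im,cv2.COLOR_RGB2GRAY);g0=cv2.cvtColor(cv2.imread("pics/top0.png"),cv2.COLOR_BGR2GRAY)
q,e,n=rim3d(g0,cal("top"),(.4615,-.146),.086,.0575,4);print("top rest S",q[:3].round(4),np.rad2deg(q[3:]).round(2),e,n)
q,e,n=rim3d(g,cal("top"),c[:2],.217,.0575,4);print("top now S",q[:3].round(4),np.rad2deg(q[3:]).round(2),e,n)
E
```

```text
t: 18.3
tcp_pos: [0.5574, -0.0687, 0.1918]
tool_rot: [0.983, -0.185, -0.001, 0.0]
force: [-0.9, 0.2, -4.5]
finger_gap: 0.193
gripper_force: 108.1
t: 19.55
tcp_pos: [0.5493, 0.0213, 0.1926]
tool_rot: [0.92, -0.392, -0.0, 0.0]
force: [-0.7, -0.0, -3.1]
finger_gap: 0.196
gripper_force: 108.1
[0.54934172 0.02131802 0.19264653] -46.15136971699294
pan centre [0.47687949 0.09675267 0.19263926]
go mm [-0.66499977  0.78967891]
top rest S [ 0.4615 -0.146   0.086 ] [0. 0.] nan 0
top now S [ 0.2842 -0.0674  1.5855] [-158.23  104.55] 6.985388159427591e-06 1
  return _methods._mean(a, axis=axis, dtype=dtype,
  ret = ret.dtype.type(ret / rcount)
```

```bash
python3 -m handwheel '[[-1,1,-15,0,0,0,0],[0,0,-15,0,0,0,0],[0,0,-12,0,0,0,0],[0,0,-6,0,0,0,0],[0,0,-6,0,0,0,0],[0,0,-6,0,0,0,0],[0,0,-6,0,0,0,0],[0,0,-4,0,0,0,0],[0,0,0,0,0,0,0],[0,0,0,0,0,0,0]]'
```

```text
t: 20.9
tcp_pos: [0.5485, 0.0227, 0.1228]
tool_rot: [0.92, -0.392, 0.0, -0.0]
force: [-1.1, -0.4, -3.8]
finger_gap: 0.192
gripper_force: 108.0
```

Inside the rim by 20 mm with no contact force. Going lower.

```bash
python3 -m handwheel '[[0,0,-8,0,0,0,0],[0,0,-8,0,0,0,0],[0,0,-8,0,0,0,0],[0,0,-8,0,0,0,0],[0,0,-6,0,0,0,0],[0,0,-5,0,0,0,0],[0,0,-3,0,0,0,0],[0,0,-2,0,0,0,0],[0,0,0,0,0,0,0],[0,0,0,0,0,0,0]]'
```

```text
t: 22.15
tcp_pos: [0.5485, 0.0227, 0.0749]
tool_rot: [0.92, -0.392, 0.0, -0.0]
force: [0.6, -0.3, -2.9]
finger_gap: 0.194
gripper_force: 108.1
```

```bash
python3 -m handwheel '[[0,0,-1,0,0,0,0],[0,0,-1,0,0,0,0],[0,0,-1,0,0,0,0],[0,0,-1,0,0,0,0],[0,0,-1,0,0,0,0],[0,0,-1,0,0,0,0],[0,0,0,0,0,0,0],[0,0,0,0,0,0,0],[0,0,0,0,0,0,0],[0,0,0,0,0,0,0]]'
```

```text
t: 23.4
tcp_pos: [0.5486, 0.0227, 0.0688]
tool_rot: [0.92, -0.392, 0.0, -0.0]
force: [1.8, -2.6, -0.9]
finger_gap: 0.197
gripper_force: 108.5
```

```bash
python3 -m handwheel '[[0,0,-1,0,0,0,0],[0,0,0,0,0,0,0],[0,0,-1,0,0,0,0],[0,0,0,0,0,0,0],[0,0,0,0,0,0,0],[0,0,0,0,0,0,0],[0,0,0,0,0,0,0],[0,0,0,0,0,0,0],[0,0,0,0,0,0,0],[0,0,0,0,0,0,0]]'
python3 - <<'E'
from h import *
im=manip.snapshot("side");cv2.imwrite("pics/s7.png",im[:,:,::-1]);g=cv2.cvtColor(im,cv2.COLOR_RGB2GRAY)
for c,z,r in(((.4776,.0961),.096,.0575),):
    q,e,n=rim3d(g,cal("side"),c,z,r,6);print(q[:3].round(4),np.rad2deg(q[3:]).round(2),e,n)
g=cv2.cvtColor(cv2.imread("pics/s4.png"),cv2.COLOR_BGR2GRAY)
print(manip.sense()["ft_torque"])
E
```

```text
t: 24.65
tcp_pos: [0.5492, 0.0223, 0.0672]
tool_rot: [0.92, -0.392, 0.001, -0.0]
force: [3.1, -3.7, 4.6]
finger_gap: 0.196
gripper_force: 109.2
[0.4389 0.1789 0.1801] [ 8.4  -0.61] 1.017718302972527 65
[-0.52635952 -0.28364943  0.10096824]
```

Seated: the vertical force flipped to +4.6 N at the expected height. Easing the grip and then opening.

```bash
python3 -m handwheel '[[0,0,0,0,0,0,0],[0,0,0,0,0,0,0],[0,0,0,0,0,0,0],[0,0,0,0,0,0,0.25],[0,0,0,0,0,0,0.3],[0,0,0,0,0,0,0.4],[0,0,0,0,0,0,0.5],[0,0,0,0,0,0,0.55],[0,0,0,0,0,0,0.55],[0,0,0,0,0,0,0.55]]' 20
python3 -m handwheel '[[0,0,8,0,0,0,0.55],[0,0,15,0,0,0,0.55],[0,0,30,0,0,0,0.55],[0,0,40,0,0,0,0.55],[-10,0,40,0,0,8,0.55],[-20,0,40,0,0,8,0.55],[-20,0,40,0,0,8,0.55],[-20,0,0,0,0,8,0.55],[0,0,0,0,0,8,0.55],[0,0,0,0,0,4,0.55]]'
python3 - <<'E'
from h import *
C=cal("wrist");im=manip.snapshot("wrist");cv2.imwrite("pics/w8.png",im[:,:,::-1]);np.save("w8.npy",np.array([*C[0].ravel(),*C[1].ravel(),*C[2]]))
g=cv2.cvtColor(im,cv2.COLOR_RGB2GRAY)
for z in(.09,.096,.1):
  for nm,r in(("S",.0575),("M",.0695),("L",.0815)):
    q,e,n=rim3d(g,C,(.4776,.0945),z,r,5);print(nm,q[:3].round(4),np.rad2deg(q[3:]).round(2),e.round(3),n)
r=np.linspace(120,165,20)/1e3;d=np.arange(-75,70,3)
for n in("top","side","wrist"):print(n,dict(zip(d.tolist(),darkscan(n,(.4776,.093),.019,r,.098+(r-.098)*.14,d).astype(int).tolist())))
E
```

```text
t: 25.95
tcp_pos: [0.5483, 0.0227, 0.0667]
tool_rot: [0.92, -0.392, -0.0, -0.0]
force: [-0.3, -0.3, -0.4]
finger_gap: 0.55
gripper_force: 0.0
t: 27.2
tcp_pos: [0.478, 0.0228, 0.2813]
tool_rot: [1.0, -0.017, 0.001, 0.0]
force: [0.0, -0.3, -0.0]
finger_gap: 0.546
gripper_force: 0.0
S [0.4771 0.0969 0.0932] [0.32 0.57] 0.034 109
M [0.4777 0.0963 0.0933] [-0.17  0.16] 0.016 111
L [0.4786 0.0892 0.0938] [0.08 0.75] 0.031 92
S [0.4771 0.0969 0.0932] [0.21 0.63] 0.029 108
M [0.4776 0.0963 0.093 ] [-0.25  0.28] 0.013 111
L [0.4786 0.0892 0.0939] [0.16 0.6 ] 0.047 91
S [0.4771 0.0968 0.0936] [0.51 0.55] 0.053 109
M [0.4776 0.0963 0.0931] [-0.19  0.21] 0.006 111
L [0.4786 0.0892 0.0939] [0.2  0.46] 0.073 92
top {-75: 73, -72: 72, -69: 71, -66: 74, -63: 65, -60: 64, -57: 69, -54: 73, -51: 74, -48: 74, -45: 77, -42: 80, -39: 80, -36: 79, -33: 79, -30: 79, -27: 81, -24: 84, -21: 87, -18: 88, -15: 88, -12: 88, -9: 80, -6: 70, -3: 69, 0: 67, 3: 71, 6: 84, 9: 102, 12: 127, 15: 150, 18: 163, 21: 165, 24: 163, 27: 162, 30: 161, 33: 159, 36: 122, 39: 42, 42: 42, 45: 109, 48: 131, 51: 141, 54: 155, 57: 
[... 253 characters left out ...]
, -12: 205, -9: 209, -6: 137, -3: 56, 0: 59, 3: 53, 6: 154, 9: 209, 12: 206, 15: 206, 18: 206, 21: 206, 24: 206, 27: 206, 30: 206, 33: 195, 36: 193, 39: 141, 42: 58, 45: 62, 48: 56, 51: 111, 54: 194, 57: 197, 60: 188, 63: 177, 66: 165, 69: 163}
wrist {-75: 123, -72: 139, -69: 158, -66: 142, -63: 114, -60: 114, -57: 153, -54: 111, -51: 97, -48: 29, -45: 33, -42: 37, -39: 111, -36: 117, -33: 161, -30: 188, -27: 184, -24: 176, -21: 179, -18: 189, -15: 192, -12: 197, -9: 23, -6: 32, -3: 32, 0: 205, 3: 204, 6: 202, 9: 199, 12: 200, 15: 201, 18: 200, 21: 198, 24: 196, 27: 194, 30: 181, 33: 182, 36: 19, 39: 31, 42: 32, 45: 207, 48: 206, 51: 206, 54: 206, 57: 206, 60: 206, 63: 205, 66: 206, 69: 206}
```

All three rims fit level at the same height, with centres within 8 mm and handles at about -45°, -5° and +39°. Handing in.

```bash
python3 -c "from station import manip; print(manip.sign_off())"
```

```text
the job is handed in; nothing more can be done
None
```

The three pans are nested flat on the large pan's hotplate, handles at about -45°, -5° and +39°; I handed the job in after about 27 s of the 64 s, with no verdict returned, and the arm stayed clear of the kettle, mill and mug, though I did not re-measure them.

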